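Back out a captive screw and open the manifold shield

ROBOT

A 6-joint arm with a two-finger parallel gripper is mounted at the origin on a cart in front of the work surface, level with it; the furniture and walls round the work are solid. World frame = base frame: x ahead of the robot, y to its left, z up, the work surface at z = 0. Lengths are in m, angles in rad, forces in N, time in s.
With the tool pointing down it reaches from about 0.25 to 0.775 m from the base axis. Payload 4 kg.
Tool frame: the origin (TCP) lies at the very end of the fingers, on their centre line; the grasp point (between the pads) lies 19 mm behind it; x points along the fingers, y is the direction in which the jaws open and shut, and the axes are right-handed (so a half turn about x gives the same grasp; the last joint's range is limited). The gripper opens to 94 mm and grips with 3 to 60 N. Pads are 16 mm wide; open, the fingers measure 119 mm over their backs; the gripper's body (75 mm by 177 mm) begins 78 mm behind the grasp point.
Start: joints at [-1.353, 0.087, 1.371, -0, 1.684, -0.103], TCP at [0.173, -0.522, 0.206] pointing down, gripper open.
Joint ranges: [-3.1, 3.1], [-0.76, 2.03], [0.27, 2.55], [-1.08, 4.22], [0.17, 2.65], [-2.57, 2.57]. Speed limits (rad/s): [2.79, 2.79, 3.14, 3.14, 3.14, 3.14].

INTERFACE

Orientations are given as [roll, pitch, yaw] about the fixed x, y, z axes, in that order (R = Rz(yaw) Ry(pitch) Rx(roll)).
In Python, from bench import robot gives the robot as it stands.
- The arm moves only by the tool carry_out, never from a script. Its argument "targets" is a list of rows, each a list of 5 numbers: the closure, from 0 (fully open) to 1 (shut), then the shift along the tool's x, y, z in cm, then the turn about the tool's x in degrees. In form: [[fingers, tx, ty, tz, turn], ...]. A call has 1 to 20 rows; each row shifts and turns the commanded pose from where the row before left it, along the tool's axes as they then stand; what a row does not reach is not made up. A row lasts 1/10 s, in which the tool goes at most 50 mm and 8.59 degrees, less where a joint would pass 70% of its speed; a pose out of reach is approached as far as the arm can. A call is refused whole if a number of a shift passes 5 or a number of a turn 8.59, either way. A call with a gripper value outside its range is refused whole. The fingers move at their own pace and stop on an object; the grip force is fixed at half the most. Time passes only in rows, so rows that do not move let the fingers close. It gives the time, the measured TCP pose, the force and the opening at its end, in the units of the state.
- robot.get_obs(): the state, without advancing time (a new reading comes with each control period).
- robot.snapshot(name): name is "scene" or "top" or "wrist"; returns a dict with "image" (400x640x3 uint8, red, green, blue), "camera_matrix" (3x3 intrinsics, pixels), "pose" (4x4, takes a point from camera to world coordinates). Camera axes: x right, y up, looking along -z (the intrinsics and any distortion apply to the point x, -y, -z); pixel columns grow to the right and rows downward; lengths in m; the calibration is good to about 2 mm. A picture is of the moment at which its call begins. There is no depth.
- robot.close_job(): hands the job in, once; it reports no verdict.
The state is a dict: "time": time; "joint_positions": joint angles; "qvel": joint speeds; "joint_torque": joint torques, N m; "tool_pos": TCP position; "ee_rot": TCP orientation; "wrist_force": force on the tool from outside, world axes, zero at the start; "wrist_torque": the same for the moment, N m; "width": finger opening in m.
Only numpy, scipy, OpenCV 4.12 (cv2) and the standard library are available. Lean on these libraries where they do the work, as an engineer would, in place of code of your own. Each camera call takes 0.05 s, during which the arm holds its last target. There are 200 camera calls.

TASK

The yellow shield on the manifold is locked by the black spring-loaded captive thumbscrew. Pull the thumbscrew outward against its spring and, still pulling, turn it counter-clockwise until its thread catches, then unscrew it to its stop so that it stays up by itself, and let go of it. Then slide the shield fully open and let go; force nothing and leave the other things on the table alone.

Things in the scene. Friction and masses are not known exactly. Their poses are not given: they have to be found in the camera images.
- manifold: Fixed aluminium block, 110 mm (its x) by 235 mm (its y) by 30 mm high, origin at the centre of its underside, z up. Two steel rails along its y carry the yellow shield. At its y = -80 mm a dark round boss, 54 mm across, reaches up to 82 mm over the table; the captive screw stands upright in it.
- knob_grip (a point): Grip point of the captive screw: on its axis (manifold x = 0, y = -80 mm), at half height of its black knurled round knob (30 mm in diameter, 28 mm high, white line from the centre of its top along its own x). With the screw down the knob spans 85 to 113 mm over the table and this point is 101 mm over it; it rises and turns with the screw.
- screw_lift (a joint): How far the screw is pulled up (outward), m; 0 = down at rest. Its spring pulls it back with 4 N at 0 plus 0.25 N per mm, damped (120 N per m/s). A pull is blocked at 3 mm except at a thread start, where the screw comes up to 13 mm. At the end of the thread it stays at about 16 mm when let go (20 mm while pulled). Below 14 mm it locks the shield.
- screw_turn (a joint): Turn of the screw, rad, growing counter-clockwise seen from above (the unscrewing direction); 0 = white line along the manifold's x. It turns with about 0.09 N m and stays where it is left. From the start, 0.1 to 0.85 rad counter-clockwise under a pull reaches a thread start (which differs each time and cannot be seen). Without a pull it spins for nothing.
- boss_top (a point): Centre of the boss's top, on the screw axis, 82 mm over the table. The thread is hidden inside: at a thread start the pin has free way up over 0.38 rad; turned on counter-clockwise it runs into the thread (2 mm axial play), climbs 6.5 mm in 1.4 rad, then 0.25 rad level to a stop that gives a little. In the thread friction holds the screw when let go; before that it springs back down.
- screw_pin: Cross pin and lock tip of the screw, 36 mm across, hidden inside the boss; origin on the screw axis, 47 mm below the grip point. It bears on the thread and on the shield's lock hole, gives 1 rad per 3 N m in turning, and may not be loaded with more than 30 N. Two thread starts lie half a turn apart.
- shield (a joint): How far the yellow shield is slid open along the manifold's +y (away from the screw), m: 0 = shut, 0.070 = fully open against its stop. It takes about 3 N to slide and stays where it is left; while the screw is down it is locked.
- shield_handle (a point): Grip point on the shield's handle: an upright black rib, 12 mm thick (manifold x), 36 mm long (manifold y), 30 mm high, its top 77 mm over the table; the point is 11 mm below its top, at manifold x = 0, y = +20 mm with the shield shut. It moves with the shield. The yellow plate under it is 47 mm over the table.
- brass_adapter: Bystander: a loose brass threaded adapter, 26 mm wide and 42 mm high, upright, origin at its underside, left of the manifold.
- steel_adapter: Bystander: a loose steel threaded adapter, 34 mm wide and 52 mm high, upright, origin at its underside, left of the manifold.
- gauge: Bystander: a loose round pressure gauge with a black case, 99 by 67 by 33 mm, lying on the table right of the manifold.

How it is judged:
By the outcome, as a careful person would: the job done as asked, in the order asked, and still so for the second after the job is handed in, with the robot touching nothing.
It also fails if it takes over 72 s, if anything falls off the work surface, if the arm or the gripper's body presses on something with over 40 N, if the wrist force passes 120 N, or if a joint passes its speed limit or range.

## Working session

There is one attempt and no reset: what is moved stays moved. The work goes in short steps, Python scripts to look and compute and a tool call to move; the robot and the scene stay as the last step left them, time stands still between calls to the robot, and variables do not carry over. Pictures are saved under pics/ and viewed, about 8 in all and at most 12, crops included, and the job is handed in when it is done.

Besides the shell and the picture viewer there is one more tool, called after ">>>" by a JSON object that holds its "fn" and its "kwargs", one argument or row to a line. carry_out: Moves the arm, as the interface text tells. Its arguments: {"type":"object","properties":{"targets":{"type":"array","items":{"type":"array","items":{"type":"number"}}}},"required":["targets"]}

```bash
ls; mkdir -p pics; cat > h.py <<'E'
import numpy as np, cv2
from bench import robot
def snap(n,f=None):
    s=robot.snapshot(n)
    if f: cv2.imwrite('pics/'+f,s['image'][:,:,::-1])
    np.savez('/tmp/%s.npz'%n,**{k:s[k] for k in('image','camera_matrix','pose')})
    return s
def ray(s,u,v,z):
    K=s['camera_matrix'];P=s['pose']
    d=np.linalg.inv(K)@[u,v,1];d=P[:3,:3]@[d[0],-d[1],-d[2]];o=P[:3,3]
    return o+d*(z-o[2])/d[2]
def proj(s,p):
    P=s['pose'];c=P[:3,:3].T@(np.asarray(p)-P[:3,3]);q=s['camera_matrix']@[c[0],-c[1],-c[2]]
    return q[:2]/q[2]
E
python3 - <<'E'
from h import *
a=snap('top','top0.png');b=snap('scene','scene0.png')
for s in(a,b):print([k for k in s],s['camera_matrix'].round(1).tolist(),s['pose'].round(3).tolist())
o=robot.get_obs();print({k:np.round(v,3).tolist() for k,v in o.items()})
E
```

```text
pics
['image', 'camera_matrix', 'pose'] [[375.2, 0.0, 320.1], [0.0, 375.2, 204.1], [0.0, 0.0, 1.0]] [[-0.009, 0.997, -0.073, 0.463], [-1.0, -0.008, 0.007, 0.022], [0.007, 0.073, 0.997, 0.934], [0.0, 0.0, 0.0, 1.0]]
['image', 'camera_matrix', 'pose'] [[448.9, 0.0, 318.2], [0.0, 448.9, 195.0], [0.0, 0.0, 1.0]] [[-0.504, 0.363, -0.784, -0.346], [-0.863, -0.184, 0.47, 0.513], [0.026, 0.914, 0.406, 0.55], [0.0, 0.0, 0.0, 1.0]]
{'time': 0.1, 'joint_positions': [-1.353, 0.088, 1.372, -0.0, 1.684, -0.103], 'qvel': [-0.0, -0.002, -0.005, -0.001, -0.001, 0.0], 'joint_torque': [0.001, -34.125, -30.33, 0.072, 0.03, -0.0], 'tool_pos': [0.173, -0.521, 0.204], 'ee_rot': [-1.667, 1.569, 1.796], 'wrist_force': [0.262, 0.389, 0.002], 'wrist_torque': [-0.018, -0.072, 0.035], 'width': 0.094}
```

View pics/top0.png

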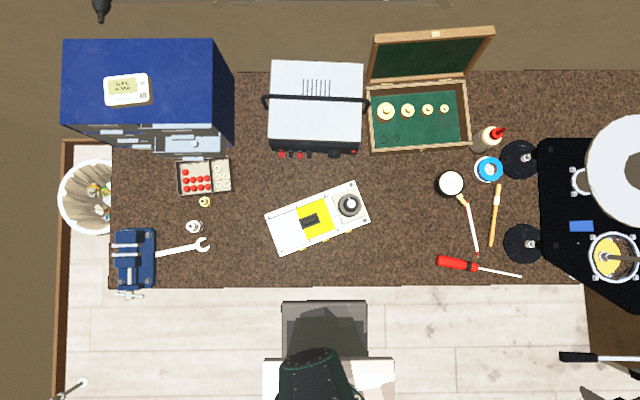

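View pics/scene0.png

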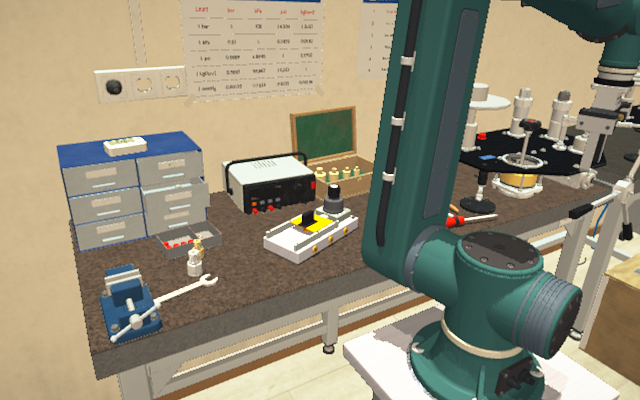

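The top view shows the knob near (349,204), the handle near (311,220) and the gauge at (451,183). The scene view confirms the layout. Next I'll measure the knob and handle.

```bash
python3 - <<'E'
from h import *
s=np.load('/tmp/top.npz');im=s['image'];s=dict(s)
c=im[170:265,255:380];cv2.imwrite('pics/crop1.png',cv2.resize(c,None,fx=6,fy=6,interpolation=cv2.INTER_CUBIC)[:,:,::-1])
hsv=cv2.cvtColor(im,cv2.COLOR_RGB2HSV)
y=cv2.inRange(hsv,(22,150,120),(35,255,255));y[:170]=0;y[265:]=0;y[:,:255]=0;y[:,380:]=0
cs,_=cv2.findContours(y,cv2.RETR_EXTERNAL,cv2.CHAIN_APPROX_NONE);q=max(cs,key=cv2.contourArea)
r=cv2.minAreaRect(q);print('yellow',r);bp=cv2.boxPoints(r)
w=np.array([ray(s,*p,.047)[:2] for p in bp]);print(w.round(4).tolist(),w.mean(0))
d=(hsv[:,:,2]<70).astype(np.uint8);m=np.zeros_like(d);m[170:265,255:380]=1;m=d*m
# manifold white/alu block
a=cv2.inRange(hsv,(0,0,150),(180,60,255));a[:170]=0;a[265:]=0;a[:,:255]=0;a[:,380:]=0
a=cv2.morphologyEx(a|y,cv2.MORPH_CLOSE,np.ones((9,9)))
q=max(cv2.findContours(a,cv2.RETR_EXTERNAL,cv2.CHAIN_APPROX_NONE)[0],key=cv2.contourArea);r=cv2.minAreaRect(q);print('block',r)
w=np.array([ray(s,*p,.03) for p in cv2.boxPoints(r)]);print(w.round(4).tolist(),w.mean(0))
print([np.linalg.norm(w[i]-w[i-1]).round(4) for i in range(4)])
n,l,st,ce=cv2.connectedComponentsWithStats(m)
for i in range(1,n):
  if st[i][4]>20:print(st[i],ce[i],ray(s,*ce[i],.077).round(4),ray(s,*ce[i],.113).round(4))
E
```

```text
yellow ((314.89691162109375, 218.23194885253906), (32.66709518432617, 29.364484786987305), 68.96248626708984)
[[0.5178, 0.0745], [0.5424, 0.0094], [0.4699, -0.0176], [0.4457, 0.0472]] [0.49395696 0.02840331]
block ((316.8402099609375, 218.4845428466797), (47.457035064697266, 98.43206787109375), 68.96248626708984)
[[0.5057, 0.1549, 0.03], [0.5897, -0.0678, 0.03], [0.4819, -0.1073, 0.03], [0.3994, 0.114, 0.03]] [0.49418566 0.02346372 0.03      ]
[np.float64(0.1139), np.float64(0.2381), np.float64(0.1148), np.float64(0.2361)]
```

View pics/crop1.png

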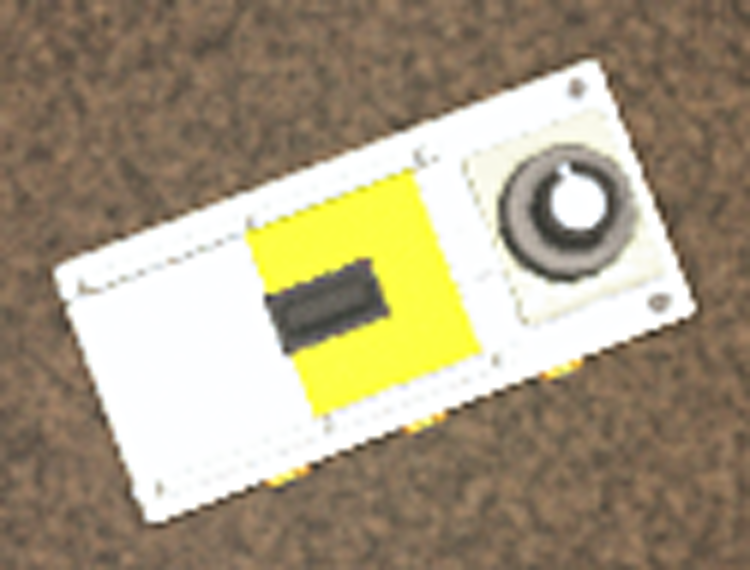

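The crop shows a white line on the knob at about (351,203) full-frame, pointing along manifold x, so the turn is about 0. The handle is square to the block. Now I'll compute the targets and the first move.

```bash
cat >> h.py <<'E'
from scipy.spatial.transform import Rotation as Rot
def pose():
    o=robot.get_obs();r,p,y=o['ee_rot']
    return o,Rot.from_euler('xyz',[r,p,y]).as_matrix()
def to(t,show=True):
    o,R=pose();d=R.T@(np.array(t)-o['tool_pos'])*100
    print('t',o['time'].__round__(2),'pos',np.round(o['tool_pos'],4),'tooly',np.degrees(np.arctan2(R[1,1],R[0,1])).round(1),'tilt',np.round(R[:,0],4),'j',np.round(o['joint_positions'],2),'F',np.round(o['wrist_force'],2),'T',np.round(o['wrist_torque'],3),'w',round(float(o['width']),4))
    print('cm',d.round(2));return d
E
python3 - <<'E'
from h import *
s=dict(np.load('/tmp/top.npz'))
print('knob top',ray(s,350.9,203.25,.113).round(4),'boss',ray(s,255+567.5/6-.5,170+213.5/6-.5,.082).round(4))
print('handle',ray(s,255+327/6-.5,170+305/6-.5,.077).round(4))
y=np.array([-.353,.936]);c=np.array([.4942,.0235]);print(c-.08*y,c+.02*y)
to([.25,-.3,.23]);to([.522,-.05,.2])
E
```

```text
knob top [ 0.5237 -0.0514  0.113 ] boss [ 0.5219 -0.0499  0.082 ]
handle [0.4881 0.0417 0.077 ]
[ 0.52244 -0.05138] [0.48714 0.04222]
t 0.1 pos [ 0.1733 -0.5215  0.2044] tooly -71.6 tilt [-4.e-04  2.e-03 -1.e+00] j [-1.35  0.09  1.37 -0.    1.68 -0.1 ] F [0.26 0.39 0.  ] T [-0.018 -0.072  0.035] w 0.0941
cm [ -2.52 -18.6  -14.26]
t 0.1 pos [ 0.1733 -0.5215  0.2044] tooly -71.6 tilt [-4.e-04  2.e-03 -1.e+00] j [-1.35  0.09  1.37 -0.    1.68 -0.1 ] F [0.26 0.39 0.  ] T [-0.018 -0.072  0.035] w 0.0941
cm [  0.52 -33.74 -47.96]
```

>>> {"fn": "carry_out", "kwargs": {
  "targets": [
    [0,-0.4,-2.65,-2.0,0],
    [0,-0.4,-2.65,-2.0,0],
    [0,-0.4,-2.65,-2.0,0],
    [0,-0.4,-2.65,-2.0,0],
    [0,-0.4,-2.65,-2.0,0],
    [0,-0.4,-2.65,-2.0,0],
    [0,-0.1,-2.65,-2.3,0],
    [0,0.2,-1.3,-2.8,0],
    [0,0.2,-1.26,-2.8,0],
    [0,0.2,-1.26,-2.8,0],
    [0,0.2,-1.26,-2.8,0],
    [0,0.2,-1.26,-2.8,0],
    [0,0.2,-1.26,-2.8,0],
    [0,0.2,-1.26,-2.8,0],
    [0,0.2,-1.26,-2.8,0],
    [0,0.2,-1.26,-2.8,0],
    [0,0.2,-1.26,-2.8,0],
    [0,0.2,-1.26,-2.8,0],
    [0,0.2,-1.2,-2.5,0],
    [0,0,0,0,0]
  ]
}}

```text
time: 2.1
tool_pos: [0.52, -0.0503, 0.2049]
ee_rot: [-0.871, 1.568, 2.595]
wrist_force: [0.5, -1.1, 0.2]
width: 0.0942
```

```bash
python3 -c "
from h import *
to([.5225,-.0512,.15])"
```

```text
t 2.1 pos [ 0.52   -0.0503  0.2049] tooly -71.4 tilt [-0.0022  0.0013 -1.    ] j [-0.21  0.03  1.43  0.    1.68  1.04] F [ 0.49 -1.07  0.22] T [ 0.02  -0.023 -0.069] w 0.0942
cm [ 5.49  0.17 -0.22]
```

>>> {"fn": "carry_out", "kwargs": {
  "targets": [
    [0,0.5,0.17,-0.2,0],
    [0,0.5,0,0,8.5],
    [0,0.5,0,0,8.5],
    [0,0.5,0,0,8.5],
    [0,0.5,0,0,8.5],
    [0,0.5,0,0,8.5],
    [0,0.5,0,0,8.5],
    [0,0.5,0,0,8.5],
    [0,0.5,0,0,0],
    [0,0.5,0,0,0],
    [0,0.5,0,0,0],
    [0,0,0,0,0],
    [0,0,0,0,0]
  ]
}}

```text
time: 3.4
tool_pos: [0.5214, -0.0536, 0.1514]
ee_rot: [1.054, 1.571, -2.804]
wrist_force: [0.4, -0.5, 0.2]
width: 0.094
```

```bash
python3 -c "
from h import *
s=snap('wrist','w1.png')
print(proj(s,[.5225,-.0512,.113]),proj(s,[.5225,-.0512,.082]),s['pose'].round(3).tolist())
to([.5225,-.0512,.0875])"
```

```text
[317.62659274 236.64410079] [317.91417983 221.65959375] [[-0.657, 0.726, 0.204, 0.582], [-0.754, -0.633, -0.177, -0.105], [0.0, -0.27, 0.963, 0.33], [0.0, 0.0, 0.0, 1.0]]
t 3.45 pos [ 0.5216 -0.0536  0.1516] tooly -131.1 tilt [ 3.e-04 -2.e-04 -1.e+00] j [-0.21  0.05  1.52 -0.    1.57  2.08] F [0.38 0.07 0.41] T [ 0.092 -0.043 -0.02 ] w 0.0941
cm [ 6.41 -0.24  0.09]
```

View pics/w1.png

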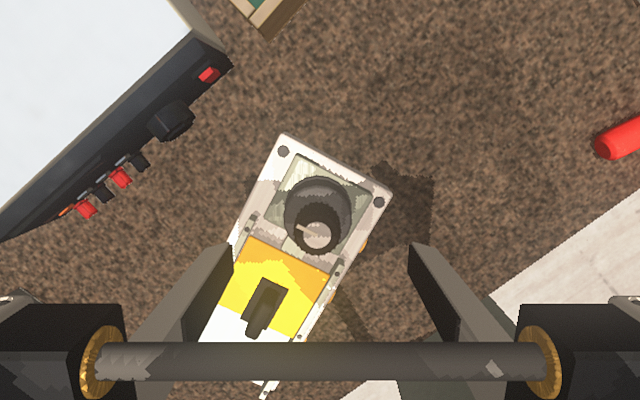

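The wrist view shows the knob top at about (316,235), against a predicted (318,237). That agrees to within about 1 mm, so I'll descend.

>>> {"fn": "carry_out", "kwargs": {
  "targets": [
    [0,1.5,-0.24,0.09,0],
    [0,1.5,0,0,0],
    [0,1.5,0,0,0],
    [0,1.0,0,0,0],
    [0,0.5,0,0,0],
    [0,0.2,0,0,0],
    [0,0,0,0,0],
    [0,0,0,0,0]
  ]
}}

```text
time: 4.25
tool_pos: [0.5229, -0.0512, 0.0901]
ee_rot: [-2.687, 1.569, -0.263]
wrist_force: [-1.0, 0.3, 0.3]
width: 0.0941
```

```bash
python3 -c "
from h import *
to([.5225,-.0512,.0875])"
```

```text
t 4.25 pos [ 0.5229 -0.0512  0.0901] tooly -131.1 tilt [ 1.3e-03 -4.0e-04 -1.0e+00] j [-0.21  0.08  1.61 -0.    1.45  2.08] F [-1.01  0.31  0.3 ] T [ 0.057  0.017 -0.012] w 0.0941
cm [0.26 0.02 0.03]
```

>>> {"fn": "carry_out", "kwargs": {
  "targets": [
    [0,0.2,0,0,0],
    [0.4,0,0,0,0],
    [0.55,0,0,0,0],
    [0.6,0,0,0,0],
    [0.65,0,0,0,0],
    [0.7,0,0,0,0],
    [0.75,0,0,0,0],
    [0.8,0,0,0,0],
    [1,0,0,0,0],
    [1,0,0,0,0],
    [1,0,0,0,0]
  ]
}}

```text
time: 5.35
tool_pos: [0.5222, -0.0513, 0.0875]
ee_rot: [1.714, 1.57, -2.145]
wrist_force: [0.5, -0.1, 0.6]
width: 0.0293
```

```bash
python3 -c "
from h import *
to([.5225,-.0512,.088])"
```

```text
t 5.35 pos [ 0.5222 -0.0513  0.0875] tooly -131.1 tilt [-3.e-04 -4.e-04 -1.e+00] j [-0.21  0.09  1.61 -0.    1.45  2.08] F [ 0.5  -0.07  0.58] T [-0.002  0.095  0.059] w 0.0293
cm [-0.05 -0.02 -0.01]
```

>>> {"fn": "carry_out", "kwargs": {
  "targets": [
    [1,-0.1,0,0,0],
    [1,-0.1,0,0,0],
    [1,-0.1,0,0,0],
    [1,0,0,0,0],
    [1,0,0,0,0]
  ]
}}

```text
time: 5.85
tool_pos: [0.5221, -0.0512, 0.0901]
ee_rot: [0.87, 1.57, -2.99]
wrist_force: [0.9, -1.0, -5.5]
width: 0.0292
```

```bash
python3 -c "
from h import *
to([.5225,-.0512,.088])"
```

```text
t 5.85 pos [ 0.5221 -0.0512  0.0901] tooly -131.1 tilt [-8.e-04 -1.e-04 -1.e+00] j [-0.21  0.08  1.61 -0.    1.45  2.08] F [ 0.92 -1.01 -5.53] T [-0.188 -0.272  0.031] w 0.0292
cm [ 0.21 -0.02 -0.03]
```

>>> {"fn": "carry_out", "kwargs": {
  "targets": [
    [1,-0.05,0,0,0],
    [1,-0.05,0,0,0],
    [1,0,0,0,0],
    [1,0,0,0,0]
  ]
}}

```text
time: 6.25
tool_pos: [0.5221, -0.0512, 0.0911]
ee_rot: [0.916, 1.57, -2.943]
wrist_force: [1.9, -1.2, -8.4]
width: 0.0294
```

>>> {"fn": "carry_out", "kwargs": {
  "targets": [
    [1,-0.05,0,0,-3],
    [1,0,0,0,-3],
    [1,0,0,0,0],
    [1,0,0,0,0]
  ]
}}

```text
time: 6.65
tool_pos: [0.5221, -0.0512, 0.0913]
ee_rot: [0.689, 1.57, -3.067]
wrist_force: [2.8, -1.9, -11.6]
width: 0.0294
```

```bash
python3 -c "
from h import *
to([.5225,-.0512,.088])"
```

```text
t 6.65 pos [ 0.5221 -0.0512  0.0913] tooly -125.2 tilt [-8.e-04 -1.e-04 -1.e+00] j [-0.21  0.08  1.6  -0.    1.46  1.98] F [  2.82  -1.88 -11.63] T [-0.259 -0.45   0.006] w 0.0294
cm [ 0.33 -0.02 -0.03]
```

>>> {"fn": "carry_out", "kwargs": {
  "targets": [
    [1,0,0,0,-3],
    [1,0,0,0,-3],
    [1,0,0,0,0]
  ]
}}

```text
time: 6.95
tool_pos: [0.5221, -0.0512, 0.0914]
ee_rot: [0.689, 1.57, -2.962]
wrist_force: [2.2, -2.1, -9.3]
width: 0.0293
```

>>> {"fn": "carry_out", "kwargs": {
  "targets": [
    [1,0,0,0,-3],
    [1,0,0,0,-3],
    [1,0,0,0,0]
  ]
}}

```text
time: 7.25
tool_pos: [0.5221, -0.0512, 0.0914]
ee_rot: [0.538, 1.57, -3.008]
wrist_force: [2.9, -2.3, -11.8]
width: 0.0291
```

>>> {"fn": "carry_out", "kwargs": {
  "targets": [
    [1,0,0,0,-3],
    [1,0,0,0,-3],
    [1,0,0,0,0]
  ]
}}

```text
time: 7.55
tool_pos: [0.5221, -0.0512, 0.0915]
ee_rot: [0.568, 1.57, -2.874]
wrist_force: [2.8, -1.5, -12.5]
width: 0.0295
```

>>> {"fn": "carry_out", "kwargs": {
  "targets": [
    [1,0,0,0,-3],
    [1,0,0,0,-3],
    [1,0,0,0,0]
  ]
}}

```text
time: 7.85
tool_pos: [0.5221, -0.0512, 0.0916]
ee_rot: [0.437, 1.57, -2.901]
wrist_force: [2.1, -2.1, -12.7]
width: 0.029
```

>>> {"fn": "carry_out", "kwargs": {
  "targets": [
    [1,0,0,0,-3],
    [1,0,0,0,-2],
    [1,0,0,0,0]
  ]
}}

```text
time: 8.15
tool_pos: [0.5221, -0.0512, 0.0924]
ee_rot: [0.778, 1.57, -2.472]
wrist_force: [-0.5, -2.6, -8.1]
width: 0.0296
```

>>> {"fn": "carry_out", "kwargs": {
  "targets": [
    [1,-0.1,0,0,-2],
    [1,-0.1,0,0,-2],
    [1,0,0,0,0],
    [1,0,0,0,0]
  ]
}}

```text
time: 8.55
tool_pos: [0.5222, -0.0513, 0.0945]
ee_rot: [1.44, 1.57, -1.74]
wrist_force: [-0.9, -2.8, -6.7]
width: 0.0295
```

>>> {"fn": "carry_out", "kwargs": {
  "targets": [
    [1,-0.1,0,0,0],
    [1,-0.1,0,0,0],
    [1,-0.1,0,0,0],
    [1,-0.1,0,0,0],
    [1,-0.1,0,0,0],
    [1,-0.05,0,0,0],
    [1,0,0,0,0],
    [1,0,0,0,0]
  ]
}}

```text
time: 9.35
tool_pos: [0.5222, -0.0513, 0.0995]
ee_rot: [0.936, 1.57, -2.243]
wrist_force: [-1.3, -3.6, -8.6]
width: 0.0294
```

```bash
python3 -c "
from h import *
to([.5225,-.0512,.088])"
```

```text
t 9.35 pos [ 0.5222 -0.0513  0.0995] tooly -92.1 tilt [-3.e-04 -4.e-04 -1.e+00] j [-0.21  0.08  1.59 -0.    1.47  1.4 ] F [-1.34 -3.6  -8.6 ] T [-0.659  0.165 -0.117] w 0.0294
cm [ 1.15 -0.01 -0.03]
```

>>> {"fn": "carry_out", "kwargs": {
  "targets": [
    [1,0,0,0,-3],
    [1,0,0,0,-3],
    [1,0,0,0,-3],
    [1,0,0,0,-3],
    [1,0,0,0,0],
    [1,0,0,0,0]
  ]
}}

```text
time: 9.95
tool_pos: [0.5223, -0.0513, 0.0995]
ee_rot: [0.967, 1.57, -2.003]
wrist_force: [-1.2, -3.9, -7.7]
width: 0.0295
```

>>> {"fn": "carry_out", "kwargs": {
  "targets": [
    [1,0,0,0,-3],
    [1,-0.02,0,0,-3],
    [1,-0.025,0,0,-3],
    [1,-0.025,0,0,-3],
    [1,-0.025,0,0,-3],
    [1,-0.025,0,0,-3],
    [1,0,0,0,0],
    [1,0,0,0,0]
  ]
}}

```text
time: 10.75
tool_pos: [0.5223, -0.0513, 0.1006]
ee_rot: [0.71, 1.57, -1.947]
wrist_force: [-0.1, -4.5, -9.1]
width: 0.0294
```

```bash
python3 -c "
from h import *
to([.5225,-.0512,.088])"
```

```text
t 10.75 pos [ 0.5223 -0.0513  0.1006] tooly -62.2 tilt [-2.e-04 -4.e-04 -1.e+00] j [-0.21  0.08  1.59 -0.    1.47  0.88] F [-0.11 -4.54 -9.06] T [-0.778  0.112  0.021] w 0.0294
cm [ 1.26  0.   -0.02]
```

>>> {"fn": "carry_out", "kwargs": {
  "targets": [
    [1,-0.025,0,0,-3],
    [1,-0.025,0,0,-3],
    [1,-0.025,0,0,-3],
    [1,-0.025,0,0,-3],
    [1,-0.025,0,0,-3],
    [1,-0.025,0,0,-3],
    [1,0,0,0,0],
    [1,0,0,0,0]
  ]
}}

```text
time: 11.55
tool_pos: [0.5223, -0.0512, 0.1021]
ee_rot: [0.37, 1.57, -1.973]
wrist_force: [-0.8, -4.9, -8.5]
width: 0.0293
```

>>> {"fn": "carry_out", "kwargs": {
  "targets": [
    [1,-0.025,0,0,-3],
    [1,-0.025,0,0,-3],
    [1,-0.025,0,0,-3],
    [1,-0.025,0,0,-3],
    [1,-0.025,0,0,-3],
    [1,-0.025,0,0,-3],
    [1,-0.025,0,0,-3],
    [1,-0.025,0,0,-3],
    [1,0,0,0,0],
    [1,0,0,0,0]
  ]
}}

```text
time: 12.55
tool_pos: [0.5223, -0.0512, 0.104]
ee_rot: [0.01, 1.57, -1.914]
wrist_force: [0.1, -4.0, -9.1]
width: 0.0293
```

```bash
python3 -c "
from h import *
to([.5225,-.0512,.088])"
```

```text
t 12.55 pos [ 0.5223 -0.0512  0.104 ] tooly -20.2 tilt [-1.e-04 -3.e-04 -1.e+00] j [-0.21  0.07  1.59 -0.    1.48  0.15] F [ 0.14 -4.04 -9.08] T [-0.847  0.067 -0.049] w 0.0293
cm [ 1.6   0.01 -0.01]
```

>>> {"fn": "carry_out", "kwargs": {
  "targets": [
    [1,-0.025,0,0,-3],
    [1,-0.025,0,0,-3],
    [1,-0.025,0,0,-3],
    [1,-0.025,0,0,-3],
    [1,-0.025,0,0,-3],
    [1,-0.025,0,0,-3],
    [1,-0.02,0,0,-3],
    [1,0,0,0,-3],
    [1,0,0,0,0],
    [1,0,0,0,0]
  ]
}}

```text
time: 13.55
tool_pos: [0.5223, -0.0512, 0.1058]
ee_rot: [-0.38, 1.571, -1.884]
wrist_force: [-0.2, -4.7, -10.5]
width: 0.0295
```

```bash
python3 -c "
from h import *
to([.5225,-.0512,.088])"
```

```text
t 13.55 pos [ 0.5223 -0.0512  0.1058] tooly 3.8 tilt [-1.e-04 -3.e-04 -1.e+00] j [-0.21  0.07  1.59 -0.    1.48 -0.27] F [ -0.19  -4.7  -10.52] T [-0.933  0.026  0.083] w 0.0295
cm [1.78 0.02 0.  ]
```

>>> {"fn": "carry_out", "kwargs": {
  "targets": [
    [1,0,0,0,-3],
    [1,0,0,0,-3],
    [1,0,0,0,-3],
    [1,0,0,0,0],
    [1,0,0,0,0]
  ]
}}

```text
time: 14.05
tool_pos: [0.5223, -0.0512, 0.1058]
ee_rot: [-0.816, 1.571, -2.164]
wrist_force: [-1.0, -4.2, -9.9]
width: 0.0292
```

```bash
python3 -c "
from h import *
to([.5225,-.0512,.088])"
```

```text
t 14.05 pos [ 0.5223 -0.0512  0.1058] tooly 12.8 tilt [-2.e-04 -2.e-04 -1.e+00] j [-0.21  0.07  1.59 -0.    1.48 -0.43] F [-0.98 -4.19 -9.92] T [-0.912  0.101 -0.007] w 0.0292
cm [1.78 0.02 0.  ]
```

>>> {"fn": "carry_out", "kwargs": {
  "targets": [
    [1,0,0,0,-2],
    [1,0,0,0,-2],
    [1,0,0,0,0],
    [1,0,0,0,0]
  ]
}}

```text
time: 14.45
tool_pos: [0.5223, -0.0512, 0.1058]
ee_rot: [-0.784, 1.571, -2.061]
wrist_force: [-0.5, -4.6, -10.3]
width: 0.0292
```

```bash
python3 -c "
from h import *
to([.5225,-.0512,.088])"
```

```text
t 14.45 pos [ 0.5223 -0.0512  0.1058] tooly 16.8 tilt [-1.e-04 -3.e-04 -1.e+00] j [-0.21  0.07  1.59 -0.    1.48 -0.5 ] F [ -0.51  -4.56 -10.29] T [-1.023  0.031 -0.045] w 0.0292
cm [1.78 0.02 0.  ]
```

>>> {"fn": "carry_out", "kwargs": {
  "targets": [
    [1,0,0,0,-2],
    [1,0,0,0,-2],
    [1,0,0,0,0],
    [1,0,0,0,0]
  ]
}}

```text
time: 14.85
tool_pos: [0.5223, -0.0512, 0.1059]
ee_rot: [-0.639, 1.571, -1.846]
wrist_force: [-0.5, -5.7, -9.2]
width: 0.0293
```

```bash
python3 -c "
from h import *
to([.5225,-.0512,.088])"
```

```text
t 14.85 pos [ 0.5223 -0.0512  0.1059] tooly 20.8 tilt [-1.e-04 -3.e-04 -1.e+00] j [-0.21  0.07  1.59 -0.    1.48 -0.57] F [-0.5  -5.73 -9.22] T [-1.     0.078 -0.057] w 0.0293
cm [1.79 0.02 0.  ]
```

>>> {"fn": "carry_out", "kwargs": {
  "targets": [
    [1,0,0,0,-2],
    [1,0,0,0,-2],
    [1,0,0,0,0],
    [1,0,0,0,0]
  ]
}}

```text
time: 15.25
tool_pos: [0.5223, -0.0512, 0.1059]
ee_rot: [-0.692, 1.57, -1.83]
wrist_force: [-0.3, -4.6, -9.7]
width: 0.0293
```

```bash
python3 -c "
from h import *
to([.5225,-.0512,.088])"
```

```text
t 15.25 pos [ 0.5223 -0.0512  0.1059] tooly 24.8 tilt [-1.e-04 -3.e-04 -1.e+00] j [-0.21  0.07  1.59 -0.    1.48 -0.64] F [-0.31 -4.6  -9.72] T [-1.076  0.107  0.002] w 0.0293
cm [1.79 0.02 0.01]
```

>>> {"fn": "carry_out", "kwargs": {
  "targets": [
    [1,0,0,0,-2],
    [1,0,0,0,0],
    [1,0,0,0,0]
  ]
}}

```text
time: 15.55
tool_pos: [0.5224, -0.0512, 0.1059]
ee_rot: [-0.563, 1.571, -1.666]
wrist_force: [-0.5, -5.0, -9.6]
width: 0.0294
```

```bash
python3 -c "
from h import *
snap('wrist','w2.png')
to([.5225,-.0512,.088])"
```

```text
t 15.6 pos [ 0.5223 -0.0512  0.1059] tooly 26.8 tilt [-0.e+00 -3.e-04 -1.e+00] j [-0.21  0.07  1.59 -0.    1.48 -0.67] F [-0.87 -4.79 -9.46] T [-1.013  0.06  -0.032] w 0.0291
cm [1.79 0.01 0.01]
```

View pics/w2.png

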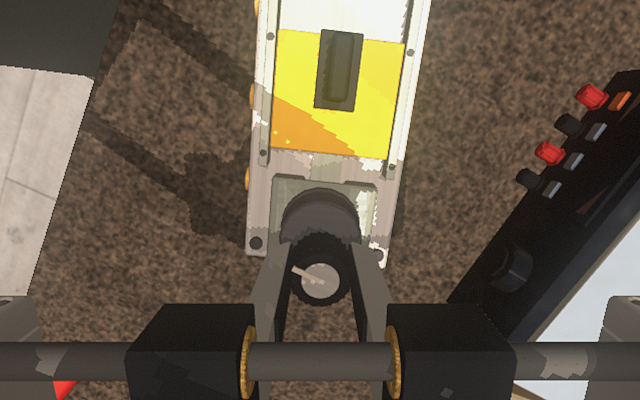

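The wrist view shows the knob raised in the fingers, its top at (321,281) and the white line running to (292,268). I'll work out the actual turn of the screw from that.

```bash
python3 -c "
from h import *
s=dict(np.load('/tmp/wrist.npz'))
for z in(.125,.131):
  c=ray(s,321,281,z);e=ray(s,292,268,z);d=e-c
  print(z,c,np.linalg.norm(d),np.degrees(np.arctan2(d[1],d[0]))-20.7)
"
```

```text
0.125 [ 0.52554065 -0.05395544  0.125     ] 0.01560291159988244 -200.1930180799614
0.131 [ 0.52412629 -0.05119362  0.131     ] 0.015015079906314016 -200.19301807996143
```

>>> {"fn": "carry_out", "kwargs": {
  "targets": [
    [1,0,0,0,-2],
    [1,0,0,0,-2],
    [1,0,0,0,0]
  ]
}}

```text
time: 15.9
tool_pos: [0.5223, -0.0512, 0.1059]
ee_rot: [-0.761, 1.571, -1.794]
wrist_force: [-0.8, -4.4, -9.2]
width: 0.0291
```

```bash
python3 -c "
from h import *
to([.5225,-.0512,.088])"
```

```text
t 15.9 pos [ 0.5223 -0.0512  0.1059] tooly 30.8 tilt [-1.e-04 -2.e-04 -1.e+00] j [-0.21  0.07  1.59 -0.    1.48 -0.74] F [-0.81 -4.37 -9.19] T [-1.085  0.108 -0.024] w 0.0291
cm [1.79 0.01 0.01]
```

>>> {"fn": "carry_out", "kwargs": {
  "targets": [
    [1,0,0,0,-2],
    [1,0,0,0,-2],
    [1,0,0,0,0]
  ]
}}

```text
time: 16.2
tool_pos: [0.5223, -0.0512, 0.1059]
ee_rot: [-0.838, 1.571, -1.801]
wrist_force: [-0.5, -5.5, -9.9]
width: 0.0293
```

```bash
python3 -c "
from h import *
to([.5225,-.0512,.088])"
```

```text
t 16.2 pos [ 0.5223 -0.0512  0.1059] tooly 34.8 tilt [-1.e-04 -3.e-04 -1.e+00] j [-0.21  0.07  1.59 -0.    1.48 -0.81] F [-0.46 -5.51 -9.87] T [-1.066  0.083 -0.055] w 0.0293
cm [1.79 0.02 0.01]
```

```bash
python3 -c "
from h import *
s=snap('wrist')
c=s['image'][230:330,260:380];cv2.imwrite('pics/c3.png',cv2.resize(c,None,fx=5,fy=5,interpolation=cv2.INTER_CUBIC)[:,:,::-1])
print(robot.get_obs()['joint_torque'])
to([.5225,-.0512,.088])"
```

```text
[  2.70524226 -37.34542608 -33.73733997   1.85399853   0.13796008
  -0.09531168]
t 16.25 pos [ 0.5223 -0.0512  0.1059] tooly 34.8 tilt [-1.e-04 -3.e-04 -1.e+00] j [-0.21  0.07  1.59 -0.    1.48 -0.81] F [ -0.54  -5.4  -10.24] T [-1.1    0.084 -0.031] w 0.0296
cm [1.79 0.01 0.01]
```

View pics/c3.png

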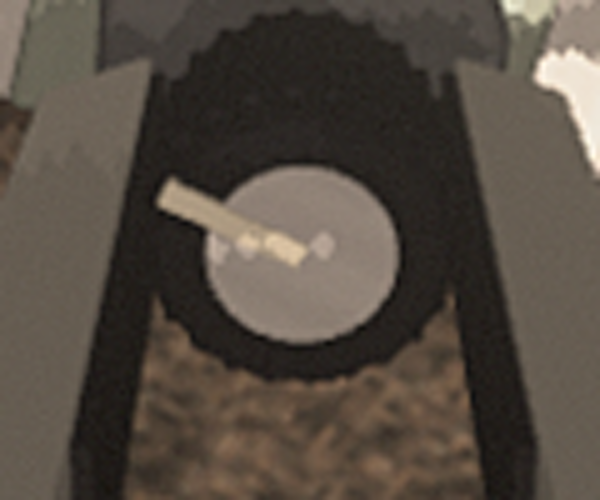

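The crop shows the line in the same direction relative to the fingers, so the knob follows without slipping. The j6 torque of -0.095 is plain friction, so the stop isn't reached yet. I'll keep turning.

>>> {"fn": "carry_out", "kwargs": {
  "targets": [
    [1,0,0,0,-2],
    [1,0,0,0,-2],
    [1,0,0,0,0]
  ]
}}

```text
time: 16.55
tool_pos: [0.5223, -0.0512, 0.1058]
ee_rot: [-1.275, 1.571, -2.168]
wrist_force: [-0.5, -5.1, -9.7]
width: 0.0297
```

```bash
sed -i "s/print('cm'/print('j6T',np.round(o['joint_torque'][5],3),'cm'/" h.py; python3 -c "
from h import *
to([.5225,-.0512,.088])"
```

```text
t 16.55 pos [ 0.5223 -0.0512  0.1058] tooly 38.8 tilt [-1.e-04 -1.e-04 -1.e+00] j [-0.21  0.07  1.59 -0.    1.48 -0.88] F [-0.47 -5.14 -9.69] T [-1.08   0.073 -0.188] w 0.0297
j6T -0.334 cm [1.78 0.01 0.01]
```

>>> {"fn": "carry_out", "kwargs": {
  "targets": [
    [1,0,0,0,-2],
    [1,0,0,0,-2],
    [1,0,0,0,0]
  ]
}}

```text
time: 16.85
tool_pos: [0.5223, -0.0511, 0.1058]
ee_rot: [-2.731, 1.571, 2.727]
wrist_force: [-1.0, -4.3, -9.6]
width: 0.0295
```

```bash
python3 -c "
from h import *
to([.5225,-.0512,.088])"
```

```text
t 16.85 pos [ 0.5223 -0.0511  0.1058] tooly 42.8 tilt [-1.e-04  0.e+00 -1.e+00] j [-0.21  0.07  1.59  0.    1.48 -0.95] F [-0.99 -4.34 -9.56] T [-0.924  0.09  -0.338] w 0.0295
j6T -0.456 cm [1.78 0.01 0.02]
```

The stop is reached at about 170°: j6 torque rose from 0.10 to 0.46 N m. I'll back off a little to unload it and lower it gently onto the thread.

>>> {"fn": "carry_out", "kwargs": {
  "targets": [
    [1,0,0,0,2.5],
    [1,0,0,0,2.5],
    [1,0.05,0,0,0],
    [1,0.05,0,0,0],
    [1,0.05,0,0,0],
    [1,0.05,0,0,0],
    [1,0,0,0,0],
    [1,0,0,0,0]
  ]
}}

```text
time: 17.65
tool_pos: [0.5224, -0.0512, 0.1046]
ee_rot: [0.104, 1.57, -0.805]
wrist_force: [-1.3, -3.8, -6.0]
width: 0.0292
```

```bash
python3 -c "
from h import *
to([.5225,-.0512,.088])"
```

```text
t 17.65 pos [ 0.5224 -0.0512  0.1046] tooly 37.9 tilt [ 4.e-04 -4.e-04 -1.e+00] j [-0.21  0.07  1.59 -0.    1.48 -0.87] F [-1.28 -3.82 -6.03] T [-1.013  0.17  -0.171] w 0.0292
j6T -0.127 cm [1.66 0.01 0.01]
```

>>> {"fn": "carry_out", "kwargs": {
  "targets": [
    [1,0.05,0,0,0],
    [1,0.05,0,0,0],
    [1,0,0,0,0],
    [1,0,0,0,0]
  ]
}}

```text
time: 18.05
tool_pos: [0.5225, -0.0512, 0.1042]
ee_rot: [0.27, 1.57, -0.64]
wrist_force: [-1.8, -4.6, -4.3]
width: 0.0293
```

>>> {"fn": "carry_out", "kwargs": {
  "targets": [
    [1,0.05,0,0,0],
    [1,0,0,0,0],
    [1,0,0,0,0]
  ]
}}

```text
time: 18.35
tool_pos: [0.5225, -0.0513, 0.1041]
ee_rot: [0.318, 1.57, -0.592]
wrist_force: [-2.2, -4.3, -3.3]
width: 0.0295
```

Nearly unloaded. Now I'll open the gripper and withdraw upward.

>>> {"fn": "carry_out", "kwargs": {
  "targets": [
    [0.6,0.03,0,0,0],
    [0.5,0,0,0,0],
    [0.3,0,0,0,0],
    [0.3,0,0,0,0],
    [0.3,0,0,0,0]
  ]
}}

```text
time: 18.85
tool_pos: [0.5229, -0.0507, 0.1027]
ee_rot: [1.174, 1.569, 0.265]
wrist_force: [0.9, -0.3, -0.1]
width: 0.0649
```

```bash
python3 -c "
from h import *
s=snap('wrist')
c=s['image'][130:350,200:440];cv2.imwrite('pics/c4.png',cv2.resize(c,None,fx=2.5,fy=2.5,interpolation=cv2.INTER_CUBIC)[:,:,::-1])
to([.5225,-.0512,.16])"
```

```text
t 18.9 pos [ 0.5227 -0.0508  0.1024] tooly 37.9 tilt [ 9.e-04  3.e-04 -1.e+00] j [-0.21  0.08  1.59  0.    1.48 -0.87] F [-0.55 -0.13 -0.34] T [-0.041 -0.12   0.033] w 0.0652
j6T -0.0 cm [-5.76 -0.03  0.02]
```

View pics/c4.png

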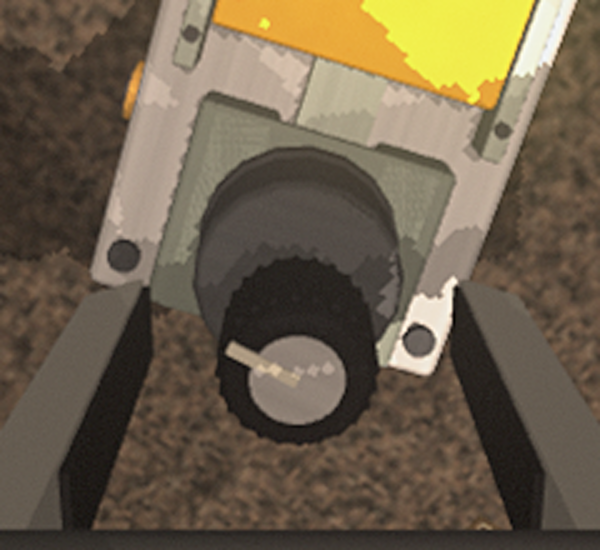

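The crop shows the released knob still raised, its top centre at about (319,282), and the jaws clear of it. I'll check its height and work out the way to the handle.

```bash
python3 -c "
from h import *
s=dict(np.load('/tmp/wrist.npz'))
for z in (.113,.125,.129,.133): print(z,proj(s,[.5225,-.0512,z]).round(1))
o,R=pose();d=np.array([.4875,.042])-o['tool_pos'][:2];a=np.radians(17.2)
print('world d',d*100)
to([.4875,.042,.16])
t=np.radians(20.7);ty=np.array([np.cos(t),np.sin(t)]);print('R',R.round(2).tolist())
"
```

```text
0.113 [316.9 265.7]
0.125 [316.8 276.5]
0.129 [316.7 280.5]
0.133 [316.6 284.6]
world d [-3.52048223  9.28423999]
t 18.9 pos [ 0.5227 -0.0508  0.1024] tooly 37.9 tilt [ 9.e-04  3.e-04 -1.e+00] j [-0.21  0.08  1.59  0.    1.48 -0.87] F [-0.55 -0.13 -0.34] T [-0.041 -0.12   0.033] w 0.0652
j6T -0.0 cm [-5.76  2.93 -9.49]
R [[0.0, 0.79, 0.61], [0.0, 0.61, -0.79], [-1.0, 0.0, 0.0]]
```

>>> {"fn": "carry_out", "kwargs": {
  "targets": [
    [0.3,-0.5,0,0,0],
    [0.3,-1.0,0,0,0],
    [0.3,-1.5,0,0,0],
    [0.4,-1.5,0,0,0],
    [0.5,-1.2,0,0,0],
    [0.5,0,0,0,8.6],
    [0.55,0,0,0,8.6],
    [0.55,0,0,0,0]
  ]
}}

```text
out of range
```

```bash
python3 -c "
from h import *
to([.4875,.042,.16])"
```

```text
t 18.9 pos [ 0.5227 -0.0508  0.1024] tooly 37.9 tilt [ 9.e-04  3.e-04 -1.e+00] j [-0.21  0.08  1.59  0.    1.48 -0.87] F [-0.55 -0.13 -0.34] T [-0.041 -0.12   0.033] w 0.0652
j6T -0.0 cm [-5.76  2.93 -9.49]
```

The knob top is at about 0.130 m, so it holds at a lift of about 16 mm. The call was refused because my turn was over the limit, so I'll repeat it.

>>> {"fn": "carry_out", "kwargs": {
  "targets": [
    [0.3,-0.5,0,0,0],
    [0.3,-1.0,0,0,0],
    [0.3,-1.5,0,0,0],
    [0.4,-1.5,0,0,0],
    [0.5,-1.2,0,0,0],
    [0.5,0,0,0,8.5],
    [0.55,0,0,0,8.5],
    [0.55,0,0,0,0]
  ]
}}

```text
time: 19.7
tool_pos: [0.5228, -0.0512, 0.1603]
ee_rot: [0.954, 1.569, -0.252]
wrist_force: [-0.0, -0.3, 0.6]
width: 0.0427
```

```bash
python3 -c "
from h import *
to([.4875,.042,.15])"
```

```text
t 19.7 pos [ 0.5228 -0.0512  0.1603] tooly 20.9 tilt [ 1.6e-03 -4.0e-04 -1.0e+00] j [-0.21  0.04  1.51 -0.    1.59 -0.57] F [-0.03 -0.32  0.56] T [-0.059 -0.177  0.005] w 0.0427
j6T 0.676 cm [ 1.02  0.03 -9.97]
```

>>> {"fn": "carry_out", "kwargs": {
  "targets": [
    [0.55,0,0,-2.0,0],
    [0.55,0,0,-2.0,0],
    [0.55,0,0,-2.0,0],
    [0.55,0.5,0,-2.0,0],
    [0.55,1,0,-2.0,0],
    [0.55,1.5,0,0,0],
    [0.55,1.5,0,0,0],
    [0.55,0.5,0,0,0],
    [0.55,0,0,0,0]
  ]
}}

```text
time: 20.6
tool_pos: [0.4863, 0.0423, 0.1086]
ee_rot: [-1.898, 1.569, -3.102]
wrist_force: [0.6, -0.2, -0.3]
width: 0.0422
```

```bash
python3 -c "
from h import *
s=snap('wrist','w5.png')
print(proj(s,[.4875,.042,.077]))
to([.4875,.042,.053])"
```

```text
[319.87248565 238.23770299]
t 20.65 pos [0.4868 0.0422 0.1094] tooly 20.9 tilt [-0.e+00 -1.e-04 -1.e+00] j [-0.03 -0.01  1.66 -0.    1.49 -0.4 ] F [ 0.78 -0.64 -0.63] T [-0.01  -0.15   0.011] w 0.0422
j6T -0.013 cm [5.64 0.06 0.04]
```

View pics/w5.png

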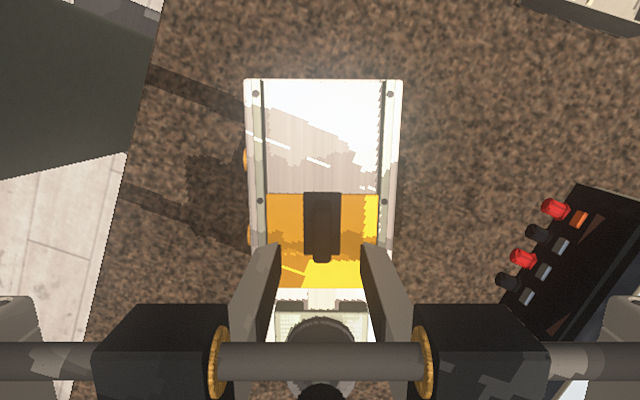

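The wrist view shows the rib centred between the fingers at about (322,230), with the jaws square to it. I'll descend and grip.

>>> {"fn": "carry_out", "kwargs": {
  "targets": [
    [0.55,1.5,0.06,0.04,0],
    [0.55,1.5,0,0,0],
    [0.55,1.2,0,0,0],
    [0.55,0.8,0,0,0],
    [0.55,0.4,0,0,0],
    [0.55,0,0,0,0],
    [0.55,0,0,0,0]
  ]
}}

```text
time: 21.35
tool_pos: [0.4879, 0.0421, 0.0556]
ee_rot: [1.072, 1.57, -0.134]
wrist_force: [0.1, 0.5, 0.3]
width: 0.0425
```

```bash
python3 -c "
from h import *
to([.4875,.042,.0535])"
```

```text
t 21.35 pos [0.4879 0.0421 0.0556] tooly 20.9 tilt [ 1.e-03 -1.e-04 -1.e+00] j [-0.03  0.03  1.73 -0.    1.38 -0.39] F [0.05 0.51 0.33] T [ 0.016 -0.067  0.006] w 0.0425
j6T -0.001 cm [ 0.21 -0.04 -0.  ]
```

>>> {"fn": "carry_out", "kwargs": {
  "targets": [
    [0.65,0,0,0,0],
    [0.75,0,0,0,0],
    [0.8,0,0,0,0],
    [0.85,0,0,0,0],
    [0.9,0,0,0,0],
    [1,0,0,0,0],
    [1,0,0,0,0]
  ]
}}

```text
time: 22.05
tool_pos: [0.4872, 0.0421, 0.0552]
ee_rot: [-1.43, 1.57, -2.636]
wrist_force: [-1.5, -0.4, 2.0]
width: 0.0119
```

```bash
python3 -c "
from h import *
to([.4875,.042,.0535])"
```

```text
t 22.05 pos [0.4872 0.0421 0.0552] tooly 20.9 tilt [-4.e-04 -2.e-04 -1.e+00] j [-0.03  0.03  1.73 -0.    1.38 -0.39] F [-1.5  -0.35  2.04] T [-0.144  0.125 -0.079] w 0.0119
j6T -0.1 cm [0.17 0.02 0.01]
```

Gripped at 12 mm. I'll slide 1 cm first to check that the lock is free.

>>> {"fn": "carry_out", "kwargs": {
  "targets": [
    [1,0,0,-0.1,0],
    [1,0,0,-0.2,0],
    [1,0,0,-0.3,0],
    [1,0,0,-0.4,0]
  ]
}}

```text
time: 22.45
tool_pos: [0.4838, 0.0512, 0.0552]
ee_rot: [-0.402, 1.57, -1.609]
wrist_force: [-1.2, -3.7, 1.5]
width: 0.0123
```

>>> {"fn": "carry_out", "kwargs": {
  "targets": [
    [1,0,0,-0.5,0],
    [1,0,0,-0.5,0],
    [1,0,0,-0.5,0],
    [1,0,0,-0.5,0],
    [1,0,0,-0.5,0],
    [1,0,0,-0.5,0],
    [1,0,0,-0.5,0],
    [1,0,0,-0.5,0],
    [1,0,0,-0.5,0],
    [1,0,0,-0.5,0],
    [1,0,0,-0.4,0],
    [1,0,0,-0.3,0],
    [1,0,0,0,0]
  ]
}}

```text
time: 23.75
tool_pos: [0.4634, 0.1056, 0.0552]
ee_rot: [2.88, 1.57, 1.674]
wrist_force: [-1.1, -1.6, 3.5]
width: 0.0118
```

```bash
python3 -c "
from h import *
o=to([.4872-.07*.353,.0421+.07*.936,.0552])"
```

```text
t 23.75 pos [0.4634 0.1056 0.0552] tooly 20.9 tilt [-1.0e-04  1.1e-03 -1.0e+00] j [ 0.1   0.    1.76  0.    1.38 -0.26] F [-1.14 -1.61  3.51] T [-0.271  0.265 -0.139] w 0.0118
j6T -0.091 cm [-0.   -0.01 -0.22]
```

>>> {"fn": "carry_out", "kwargs": {
  "targets": [
    [1,0,0,-0.1,0],
    [1,0,0,-0.1,0],
    [1,0,0,-0.05,0],
    [1,0,0,0,0],
    [1,0,0,0,0]
  ]
}}

```text
time: 24.25
tool_pos: [0.4628, 0.1071, 0.0551]
ee_rot: [1.489, 1.57, 0.282]
wrist_force: [-0.9, -3.5, 3.6]
width: 0.0117
```

```bash
python3 -c "
from h import *
o=to([.4872-.07*.353,.0421+.07*.936,.0552])"
```

```text
t 24.25 pos [0.4628 0.1071 0.0551] tooly 20.9 tilt [ 3.e-04  1.e-04 -1.e+00] j [ 0.11  0.    1.76  0.    1.38 -0.26] F [-0.87 -3.47  3.58] T [-0.543  0.125 -0.153] w 0.0117
j6T -0.102 cm [-0.01 -0.01 -0.06]
```

>>> {"fn": "carry_out", "kwargs": {
  "targets": [
    [1,0,0,-0.05,0],
    [1,0,0,-0.05,0],
    [1,0,0,0,0],
    [1,0,0,0,0]
  ]
}}

```text
time: 24.65
tool_pos: [0.4626, 0.1077, 0.0551]
ee_rot: [0.298, 1.57, -0.908]
wrist_force: [-0.4, -3.9, 4.0]
width: 0.0118
```

```bash
python3 -c "
from h import *
o=to([.4872-.07*.353,.0421+.07*.936,.0552])"
```

```text
t 24.65 pos [0.4626 0.1077 0.0551] tooly 20.9 tilt [ 6.e-04 -8.e-04 -1.e+00] j [ 0.11  0.    1.76 -0.    1.37 -0.25] F [-0.37 -3.95  3.96] T [-0.921  0.003 -0.118] w 0.0118
j6T -0.102 cm [-0.01 -0.01 -0.  ]
```

>>> {"fn": "carry_out", "kwargs": {
  "targets": [
    [1,0,0,-0.05,0],
    [1,0,0,-0.05,0],
    [1,0,0,0,0],
    [1,0,0,0,0]
  ]
}}

```text
time: 25.05
tool_pos: [0.4626, 0.1077, 0.0551]
ee_rot: [0.101, 1.568, -1.106]
wrist_force: [0.8, -7.3, 3.7]
width: 0.0115
```

```bash
python3 -c "
from h import *
o=to([.4872-.07*.353,.0421+.07*.936,.0552])"
```

```text
t 25.05 pos [0.4626 0.1077 0.0551] tooly 20.9 tilt [ 0.0013 -0.0026 -1.    ] j [ 0.11  0.    1.76 -0.    1.37 -0.25] F [ 0.79 -7.29  3.74] T [-1.293 -0.102 -0.134] w 0.0115
j6T -0.097 cm [-0.01 -0.01  0.  ]
```

The shield is at its stop: 70.0 mm travelled, no further motion, and the force rises to 7 N. I'll ease off, release and retreat.

>>> {"fn": "carry_out", "kwargs": {
  "targets": [
    [1,0,0,0.08,0],
    [1,0,0,0,0],
    [0.8,0,0,0,0],
    [0.65,0,0,0,0],
    [0.55,0,0,0,0],
    [0.55,0,0,0,0],
    [0.55,0,0,0,0],
    [0.55,-0.5,0,0,0],
    [0.55,-1.5,0,0,0],
    [0.55,-2,0,0,0],
    [0.55,-2,0,0,0],
    [0.55,-2,0,0,0],
    [0.55,-2,0,0,0],
    [0.55,-2,0,0,0],
    [0.55,-1,0,0,0],
    [0.55,0,0,0,0]
  ]
}}

```text
time: 26.65
tool_pos: [0.4632, 0.1084, 0.187]
ee_rot: [1.316, 1.567, 0.109]
wrist_force: [0.1, 0.7, 0.4]
width: 0.0421
```

```bash
python3 - <<'E'
from h import *
s=snap('top');b=snap('scene')
im=s['image'];hsv=cv2.cvtColor(im,cv2.COLOR_RGB2HSV)
to([.4626,.1077,.185])
c=cv2.resize(im[160:270,180:400],None,fx=3,fy=3,interpolation=cv2.INTER_CUBIC)
d=cv2.resize(b['image'][150:290,220:390],None,fx=2,fy=2,interpolation=cv2.INTER_CUBIC)
p=np.zeros((590,660,3),np.uint8);p[:330]=c[:330];p[330:590,:340]=d[:260];cv2.imwrite('pics/end.png',p[:,:,::-1])
E
```

```text
t 26.75 pos [0.4619 0.1082 0.1845] tooly 20.9 tilt [-8.e-04 -1.e-04 -1.e+00] j [ 0.11 -0.08  1.58 -0.    1.64 -0.25] F [-0.22  0.96 -0.12] T [-0.025 -0.116 -0.018] w 0.0424
j6T 0.0 cm [-0.05  0.04  0.07]
```

View pics/end.png

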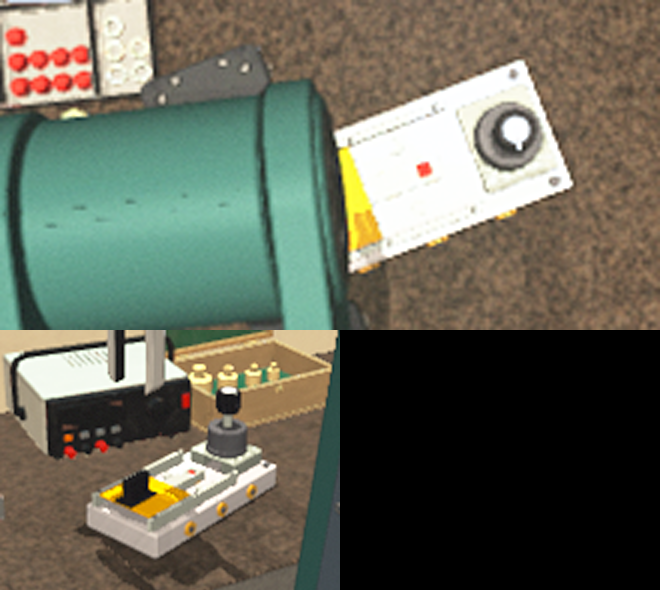

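The last picture shows the shield at the far end of its rails, the screw standing up on its own and the gripper clear. I'm handing the job in.

```bash
python3 -c "
from bench import robot
print(robot.close_job())"
```

```text
the job is handed in; nothing more can be done
None
```

The screw is unscrewed to its stop and stays up by itself, the shield is fully open, and the job is handed in at about 27 s of the 72 s allowed.

- **Thumbscrew:** I pulled it up and turned it counter-clockwise under the pull. The thread start let it rise after about 30–35°, and I unscrewed it to its stop at about 170°. At the stop the last joint's torque rose from 0.10 to 0.46 N m. I backed off, lowered it onto the thread and let go. The wrist picture then put its lift at about 16 mm, and the final picture shows it still up.
- **Shield:** It slid with about 3 N to its stop. The tool measured 70.0 mm of travel, the handle moved no further, and the force rose to about 7 N. I eased off, let go and retreated upward. The wrist force then read about zero.

**What disagreed or was not checked:**
- The stop came about 17° later than my estimate of 146–151°. Pictures showed no slip in the grip, so I kept turning until the torque rose.
- One move call was refused because I gave a turn of 8.6°, just over the limit. Nothing moved, and I repeated it with smaller turns.
- I did not re-measure the shield's position after letting go. The final scene picture shows it at the far end, but in the top view the arm hid most of it.
- I saw no contact with the adapters or the gauge, but the last picture does not show them clearly.

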